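# Pass the change tray through the counter gap

## Robot

A 6-joint arm with a two-finger parallel gripper is mounted at the origin on the work surface. World frame = base frame: x ahead of the robot, y to its left, z up, the work surface at z = 0. Lengths are in m, angles in degrees, forces in N, time in s.
With the tool pointing down it reaches from about 0.4 to 0.925 m from the base axis. Payload 12.5 kg.
Tool frame: the origin (TCP) lies on the centre line of the jaws, within the pads' length; the fingertips stand 17 mm ahead of it and the grasp point (between the pads) lies 2 mm behind it (tip_extent is the distance from the TCP to the fingertips, in m); z points along the fingers, y is the direction in which the jaws open and shut (so a half turn about z gives the same grasp; the last joint's range is limited). The gripper opens to 95 mm and grips with 3 to 60 N. Pads are 20 mm wide; open, the fingers measure 119 mm over their backs; the gripper's body (75 mm by 180 mm) begins 59 mm behind the grasp point.
Start: joints at [64.366, 28.126, 89.318, -0, 62.55, -6.05], TCP at [0.209, 0.589, 0.232] pointing down, gripper open.
Joint ranges: [-177.58, 177.58], [-47.91, 125.51], [2.72, 160], [-65.01, 245.01], [3.68, 167.84], [-153.87, 153.87]. Speed limits (degrees/s): [127.2, 127.2, 159.86, 180, 180, 180].

## Interface

Orientations are given as [roll, pitch, yaw] about the fixed x, y, z axes, in that order (R = Rz(yaw) Ry(pitch) Rx(roll)).
In Python, from station import observe, capture, hand_in, spot_in, mark_of, tip_extent gives the robot as it stands. The module is installed in compiled form; this text tells all that it offers.
- The arm moves only by the tool drive_tool, never from a script. Its argument "plan" is one flat list of numbers, 5 for each row, row after row: the closure, from -1 (fully open) to 1 (shut), then the shift along the world's x, y, z in mm, then the turn about the world's z in rad. In form: [fingers, dx, dy, dz, twist, fingers, dx, dy, dz, twist, ...]. A call has exactly 10 rows; each row is the pose to reach, as a shift and turn from the pose measured when the call began; what a row does not reach only later rows make up. A row lasts 1/8 s, in which the tool goes at most 62.5 mm and 10.7 degrees, less where a joint would pass 70% of its speed; a pose out of reach is approached as far as the arm can. A call with a gripper value outside its range is refused whole. The fingers move at their own pace and stop on an object; the grip force is fixed at half the most. Time passes only in rows, so rows that repeat a pose let the fingers close, or fill a call up. It gives the time, the measured TCP pose, the force and the opening at its end, in the units of the state.
- observe(): the state, without advancing time (a new reading comes with each control period).
- capture(name): name is "side" or "top"; returns a dict with "color" (480x640x3 uint8, red, green, blue), "K" (3x3 intrinsics, pixels), "k1" (the pictures are not rectified: a ray, as slopes to the right and down, at radius r is drawn at 1 + k1 r^2 times it, then the intrinsics apply), "R" (3x3) and "t" (3): a world point X has camera coordinates R X + t. Camera axes: x right, y down, z forward; pixel columns grow to the right and rows downward; lengths in m; the calibration is good to about 2 mm. A picture is of the moment at which its call begins. There is no depth.
- hand_in(): hands the job in, once; it reports no verdict.
Trained networks look in a picture, given as the dict that the camera call returned (one of the last four; its "shot" number tells which), for a name from the list of things; names that differ only in an ending like _2 or _b are one class to them, and where a whole thing is asked for, a point or a joint stands for the part that bears it (a point fixed in the world has none). Each returns a list of dicts, best first, with "confidence" (0 to 1); they miss things now and then, are a little off and sometimes report something else, mostly with a low value. They report only what shows in the picture. A call takes as long as a camera call. They do not tell look-alikes from the thing itself.
- spot_in(picture, name): "bbox" ([left, top, right, bottom] in pixels, round what is visible of it).
- mark_of(picture, name): "position" ([column, row] in pixels: a listed point, or the origin of a listed thing).
The state is a dict: "t": time; "joints": joint angles; "joint_vel": joint speeds; "effort": joint torques, N m; "position": TCP position; "tool_rot": TCP orientation; "force": force on the tool from outside, world axes, zero at the start; "moment": the same for the moment, N m; "opening": finger opening in m.
Only numpy, scipy, OpenCV 4.12 (cv2) and the standard library are available. Lean on these libraries where they do the work, as an engineer would, in place of code of your own. Each camera call takes 0.05 s, during which the arm holds its last target.

## Task

Give the customer their change: push the wooden change tray along the counter, through the narrow gap in the low timber rail, until it lies wholly on the dark green mat on the other side, and leave it there. Only push it: do not lift, carry or tip it, and leave the bread, jars and cup where they are.

Things in the scene. Friction and masses are not known exactly. Their poses are not given: they have to be found in the camera images.
- tray: Loose dark-wood change tray holding a few coins that are fixed in it: shallow open rectangular dish, 100 mm along its x, 120 mm along its y, 22 mm high, upright rim 7 mm thick all round, inner floor 7 mm up, about 0.25 kg. Origin at the centre of its underside, z up. It starts on the robot's right (-y) side of the rail, with its y axis roughly (within 0.35 rad) along the rail's y; it slides freely on the flat counter.
- rail: Fixed low rail of pale timber across the counter, 40 mm high and 44 mm thick, running along its own x axis in two straight pieces, one each side of the gap; the upright corners at the gap are rounded to an 8 mm radius. Each piece reaches from 54 mm to 196 mm from the middle of the gap. Origin at the middle of the gap at counter height; its y axis points through the gap to the customer's side, within 0.2 rad of the robot's +y.
- gap (a point): Middle of the gap in the rail at counter height, axes as the rail's. The gap is 108 mm wide (along x) at its narrowest; so the tray's 100 mm width passes with about 4 mm to spare on either side.
- mat (a point): Centre of the dark green mat on the customer's side, flat with the counter (no step), at counter height, 125 mm beyond the middle of the gap along the rail's y. The mat is 140 mm along x and 160 mm along y, axes as the rail's; its near edge is 45 mm past the middle of the gap.
- tray_c0 (a point): Bottom outer corner of the tray at x +50 mm, y +60 mm in the tray's frame.
- tray_c1 (a point): Bottom outer corner of the tray at x +50 mm, y -60 mm in the tray's frame.
- tray_c2 (a point): Bottom outer corner of the tray at x -50 mm, y +60 mm in the tray's frame.
- tray_c3 (a point): Bottom outer corner of the tray at x -50 mm, y -60 mm in the tray's frame.
- roll_a: Loose brown bread roll, 80 mm across, 52 mm high; to be left alone. Origin at its underside.
- roll_b: Loose pale bread roll, 74 mm across, 48 mm high; to be left alone. Origin at its underside.
- jam: Loose jam jar with red cap, 60 mm across, 72 mm high; to be left alone. Origin at its underside.
- honey: Loose honey jar with brass-coloured cap, 62 mm across, 78 mm high; to be left alone. Origin at its underside.
- cup: Loose blue cup, 72 mm across, 75 mm high; to be left alone. Origin at its underside.
Mind the look-alikes: they are no part of the job. Of the things that look like the tray, the smallest one is meant.

How it is judged (in metres and radians):
On the way:
1. the tray is between the two ends of the rail, flat on the counter (x of tray in the frame of gap between -0.012 and 0.012 m and y of tray in the frame of gap between -0.035 and 0.035 m and angle between the y axis of tray and the y axis of rail, either way round below 0.2 rad and height (world z) of tray below 0.006 m), for 0.04 s.
At the end, for the whole second after the job is handed in: The tray lies flat and at rest on the counter with all four corners on the green mat (2 mm tolerance at its edges), having gone through the gap (x of tray_c0 in the frame of mat between -0.072 and 0.072 m and y of tray_c0 in the frame of mat between -0.082 and 0.082 m and x of tray_c1 in the frame of mat between -0.072 and 0.072 m and y of tray_c1 in the frame of mat between -0.082 and 0.082 m and x of tray_c2 in the frame of mat between -0.072 and 0.072 m and y of tray_c2 in the frame of mat between -0.082 and 0.082 m and x of tray_c3 in the frame of mat between -0.072 and 0.072 m and y of tray_c3 in the frame of mat between -0.082 and 0.082 m and height (world z) of tray below 0.004 m and angle between tray's own z axis and vertical below 0.05 rad and linear speed of tray below 0.01 m/s); the robot touches nothing.
It fails at once if the tray is lifted off the counter (over 12 mm) or tipped (over 0.15 rad) (height (world z) of tray above 0.012 m or angle between tray's own z axis and vertical above 0.15 rad).
It fails at once if a roll, a jar or the cup is moved more than 20 mm (distance of any of roll_a, roll_b, jam, honey, cup from where it was at the start of the episode above 0.02 m).
It also fails if it takes over 67 s, if anything falls off the work surface, if the arm or the gripper's body presses on something with over 40 N, if the wrist force passes 120 N, or if a joint passes its speed limit or range.

## Working session

There is one attempt and no reset: what is moved stays moved. The work goes in short steps, Python scripts to look and compute and a tool call to move; the robot and the scene stay as the last step left them, time stands still between calls to the robot, and variables do not carry over. Pictures are saved under pics/ and viewed, and the job is handed in when it is done.

Besides the shell and the picture viewer there is one more tool, called after "Call:" as name(argument=value, ...) on one line, values as JSON. drive_tool: Moves the arm, as the interface text tells. Its arguments: {"type":"object","properties":{"plan":{"type":"array"}},"required":["plan"]}

```bash
mkdir -p pics; cat > h.py <<'E'
import numpy as np, cv2
from station import *
def pix2w(c,uv,z=0.0):
    K=np.array(c["K"]);k1=c["k1"];R=np.array(c["R"]);t=np.array(c["t"])
    d=np.array([(uv[0]-K[0,2])/K[0,0],(uv[1]-K[1,2])/K[1,1]])
    dist=np.array([k1,0,0,0],float)
    u=cv2.undistortPoints(np.array([[uv]],float),K,dist)[0,0]
    ray=R.T@np.array([u[0],u[1],1]); o=-R.T@t
    return o+ray*(z-o[2])/ray[2]
def w2pix(c,X):
    K=np.array(c["K"]);R=np.array(c["R"]);t=np.array(c["t"])
    p,_=cv2.projectPoints(np.array(X,float).reshape(-1,3),cv2.Rodrigues(R)[0],t,K,np.array([c["k1"],0,0,0],float))
    return p[:,0]
def save(c,n): cv2.imwrite(f"pics/{n}.png",c["color"][:,:,::-1])
E
python3 - <<'E'
from h import *
print(observe())
for n in ("top","side"):
    c=capture(n); save(c,n+"0"); print(n,c["shot"],c["k1"],-np.array(c["R"]).T@c["t"])
    for o in ["tray","rail","gap","mat","tray_c0","tray_c1","tray_c2","tray_c3"]:
        for m in mark_of(c,o)[:4]: print(o,np.round(m["position"],1),round(m["confidence"],2),np.round(pix2w(c,m["position"]),4))
    for o in ["tray","roll_a","jam","honey","cup"]:
        print(o,[(np.round(m["bbox"]),round(m["confidence"],2)) for m in spot_in(c,o)[:4]])
E
```

```text
{'t': 0.0, 'joints': array([ 6.43664950e+01,  2.81644606e+01,  8.93523547e+01, -4.26532711e-04,
        6.25511011e+01, -6.04983862e+00]), 'joint_vel': array([ 0.04623928, -0.00544349,  0.04846116,  0.04276227, -0.02868543,
       -0.05326615]), 'effort': array([-4.09849745e-03, -6.12632918e+01, -2.58169734e+01,  6.92003220e-02,
        4.83590690e-02, -1.67759235e-04]), 'position': array([0.20935389, 0.58862659, 0.23104496]), 'tool_rot': array([-1.79932422e+02, -6.78176605e-03,  1.60416526e+02]), 'force': array([-0.39431643,  1.16769628, -0.26900701]), 'moment': array([-0.04329071,  0.02869582,  0.00848218]), 'opening': 0.0950599449651555}
top 1 -0.04597253127041117 [ 0.46195087 -0.02963139  1.14118866]
tray [385.1 249.4] 0.73 [ 0.5425 -0.2013  0.    ]
tray [404.6 338.5] 0.66 [ 0.3177 -0.2549  0.    ]
tray [372.8 155.5] 0.65 [ 0.7871 -0.1653  0.    ]
gap [408.3 273.3] 0.31 [ 0.4829 -0.2619  0.    ]
gap [232.  170.5] 0.27 [0.7363 0.1994 0.    ]
mat [260.  247.7] 0.69 [0.5378 0.1189 0.    ]
mat [473.7 318.6] 0.2 [ 0.3716 -0.4319  0.    ]
tray_c0 [406.3 274.4] 0.95 [ 0.4799 -0.2568  0.
[... 2094 characters left out ...]
 [ 0.4879 -0.2586  0.    ]
tray_c2 [351. 287.] 0.84 [ 0.5057 -0.1308  0.    ]
tray_c2 [386.3 273.4] 0.83 [ 0.6037 -0.1528  0.    ]
tray_c3 [353.3 319.3] 0.94 [ 0.4208 -0.2081  0.    ]
tray_c3 [394.7 315. ] 0.9 [ 0.4879 -0.2586  0.    ]
tray_c3 [351. 287.] 0.84 [ 0.5057 -0.1308  0.    ]
tray_c3 [386.3 273.4] 0.83 [ 0.6037 -0.1528  0.    ]
tray [(array([357., 265., 425., 314.]), 0.96), (array([399., 224., 469., 264.]), 0.88), (array([283., 308., 395., 392.]), 0.79)]
roll_a [(array([209., 198., 236., 220.]), 0.94), (array([421., 360., 472., 405.]), 0.91)]
jam [(array([306., 183., 329., 219.]), 0.55), (array([353., 268., 430., 319.]), 0.26)]
honey [(array([488., 288., 525., 337.]), 0.58)]
cup []
```

View pics/top0.png

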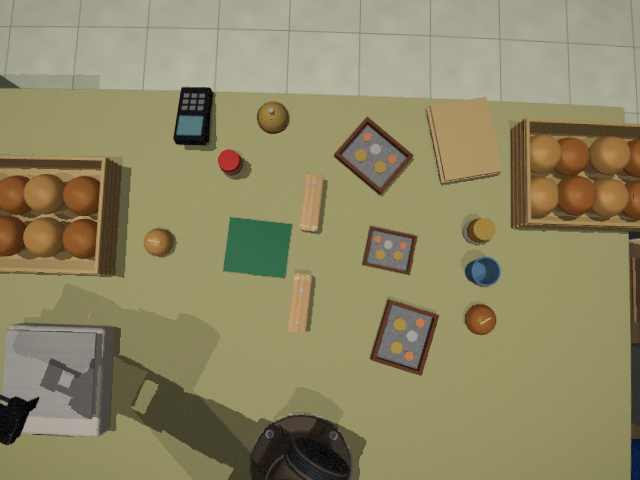

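View pics/side0.png

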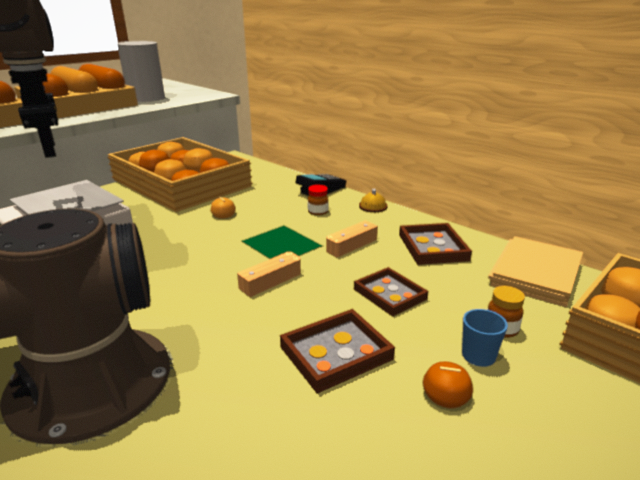

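The top view shows three trays. The smallest is the middle one at about (390,250). The gap is at about (306,252) and the mat at about (258,248). Next I'll fit the outlines precisely.

```bash
cat > fit.py <<'E'
from h import *
from scipy.optimize import minimize
S=6
def boxmask(c,pose,boxes,roi):
    x,y,th=pose; Rm=np.array([[np.cos(th),-np.sin(th)],[np.sin(th),np.cos(th)]])
    x0,y0,x1,y1=roi; m=np.zeros(((y1-y0)*S,(x1-x0)*S),np.uint8)
    for (a,b,cc,d,h) in boxes:
        P=np.array([[*(Rm@[px,py]+[x,y]),z] for px in(a,b) for py in(cc,d) for z in ((0,h) if h else (0,))])
        p=(w2pix(c,P)-[x0,y0]+0.5)*S-0.5
        hull=cv2.convexHull(np.float32(p))
        cv2.fillConvexPoly(m,np.round(hull*16).astype(np.int32),255,shift=4)
    return cv2.resize(m,(x1-x0,y1-y0),interpolation=cv2.INTER_AREA)/255.
def fit(views,boxes,p0,fixth=False):
    # views: list of (c,mask float full img, roi)
    def f(p):
        e=0
        for c,mk,roi in views:
            r=boxmask(c,p,boxes,roi); e+=np.abs(r-mk[roi[1]:roi[3],roi[0]:roi[2]]).sum()/max(r.sum(),1)
        return e
    best=None
    for k in range(3):
        p0=np.array(p0); sim=np.vstack([p0]+[p0+d for d in np.diag([0.008,0.008,0.1])/(k+1)])
        r=minimize(f,p0,method="Nelder-Mead",options=dict(initial_simplex=sim,xatol=1e-5,fatol=1e-5,maxiter=300)); p0=r.x
    return r.x,r.fun
TR=[(-.05,.05,-.06,.06,.022)]
RL=[(.054,.196,-.022,.022,.04),(-.196,-.054,-.022,.022,.04)]
MT=[(-.07,.07,-.08,.08,0)]
def hsv(c): return cv2.cvtColor(c["color"],cv2.COLOR_RGB2HSV)
def green(c):
    h=hsv(c); return cv2.inRange(h,(65,80,20),(95,255,255))/255.
def traymask(c,roi):
    # not counter: counter is yellowish, tray dark brown/grey; fill
    h=hsv(c); im=c["color"].astype(int)
    cnt=(h[:,:,0]>=22)&(h[:,:,0]<=36)&(h[:,:,1]>60)
    m=(~cnt).astype(np.uint8)*255; g=np.zeros_like(m); x0,y0,x1,y1=roi; g[y0:y1,x0:x1]=m[y0:y1,x0:x1]
    cs,_=cv2.findContours(g,cv2.RETR_EXTERNAL,cv2.CHAIN_APPROX_NONE)
    o=np.zeros_like(m); cv2.drawContours(o,[max(cs,key=cv2.contourArea)],-1,255,-1); return o/255.
def overlay(c,items,name,crop=None,k=3):
    x0,y0,x1,y1=crop
    im=cv2.resize(c["color"][y0:y1,x0:x1,::-1],None,fx=k,fy=k,interpolation=cv2.INTER_CUBIC)
    for pose,boxes,col in items:
        x,y,th=pose; Rm=np.array([[np.cos(th),-np.sin(th)],[np.sin(th),np.cos(th)]])
        for (a,b,cc,d,hh) in boxes:
            for z in {0,hh}:
                P=[[*(Rm@q+[x,y]),z] for q in ([a,cc],[b,cc],[b,d],[a,d])]
                p=(w2pix(c,P)-[x0,y0]+.5)*k-.5
                cv2.polylines(im,[np.round(p).astype(np.int32)],True,col,1)
    cv2.imwrite(f"pics/{name}.png",im)
E
python3 - <<'E'
from fit import *
c=capture("top"); s=capture("side")
rt=(350,215,430,288); rs=(345,258,435,322)
mt=traymask(c,rt); ms=traymask(s,rs)
cv2.imwrite("pics/m.png",np.hstack([mt,ms])*255)
print("tray top",fit([(c,mt,rt)],TR,[.5425,-.2013,0.1]))
print("tray side",fit([(s,ms,rs)],TR,[.5425,-.2013,0.1]))
T,e=fit([(c,mt,rt),(s,ms,rs)],TR,[.5425,-.2013,0.1]); print("both",T,e)
gt=green(c); gs=green(s); r1=(210,205,305,290); r2=(230,215,335,270)
print("mat top",fit([(c,gt,r1)],MT,[.54,.12,-.05]))
print("mat side",fit([(s,gs,r2)],MT,[.54,.12,-.05]))
M,e=fit([(c,gt,r1),(s,gs,r2)],MT,[.54,.12,-.05]);print("both",M,e)
th=M[2]; G=np.array([M[0]+.125*np.sin(th),M[1]-.125*np.cos(th),th]);print("gap",G)
it=[(T,TR,(255,0,255)),(M,MT,(0,0,255)),(G,RL,(255,0,0))]
overlay(c,it,"ov_top",(200,150,440,350)); overlay(s,it,"ov_side",(220,180,440,340))
E
```

```text
tray top (array([ 0.5405894 , -0.21012021, -0.18370996]), np.float64(0.02486900994438703))
tray side (array([ 0.54127549, -0.20774538, -0.18260181]), np.float64(0.027231486507374482))
both [ 0.54070802 -0.20914254 -0.1805463 ] 0.06972085026558694
mat top (array([ 0.53946263,  0.12655044, -0.08858022]), np.float64(0.03776618856408426))
mat side (array([ 0.54198834,  0.13382361, -0.11186611]), np.float64(0.23009109467683536))
both [ 0.54001001  0.12685899 -0.09058853] 0.27742359889310514
gap [ 0.52870193  0.00237154 -0.09058853][ WARN:0@2.801] global loadsave.cpp:1063 imwrite_ Unsupported depth image for selected encoder is fallbacked to CV_8U.
```

View pics/ov_top.png

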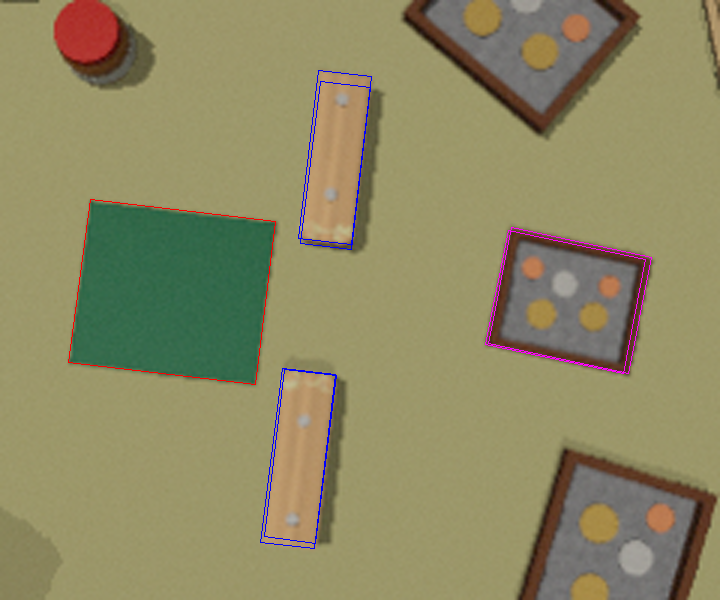

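View pics/ov_side.png

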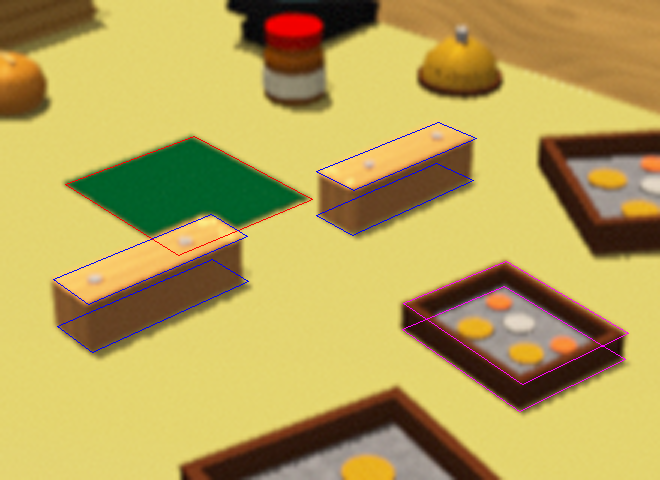

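```bash
python3 - <<'E'
from fit import *
c=capture("top"); s=capture("side")
def wood(c):
    h=hsv(c); return cv2.inRange(h,(5,60,120),(20,255,255))/255.
w=wood(c)
r=(285,165,330,340); m=w.copy()
cv2.imwrite("pics/w.png",np.uint8(cv2.resize(m[150:350,200:440],None,fx=3,fy=3)*255))
# rail top only ~ full silhouette
print(fit([(c,m,r)],RL,[.5287,.0024,-.09]))
print(observe()["t"])
E
```

```text
(array([ 0.52855604,  0.00141257, -0.08752823]), np.float64(0.09246493894850953))
1.6
```

View pics/w.png

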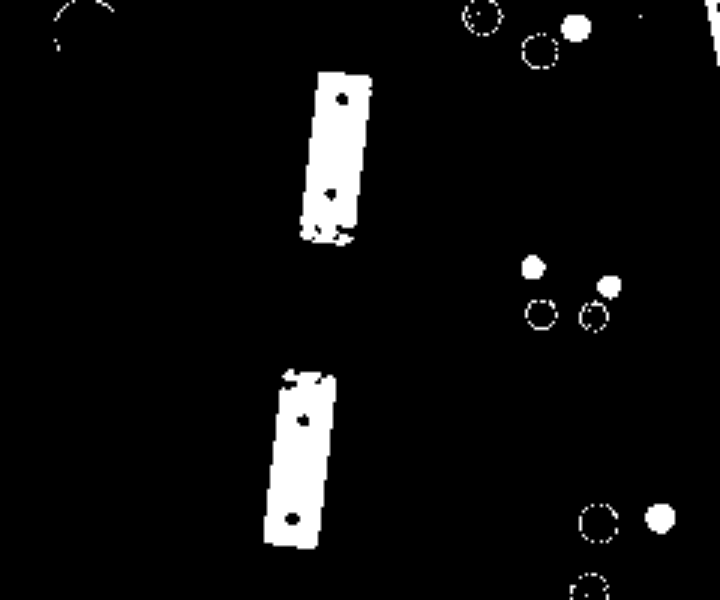

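Call:
drive_tool(plan=[0.0,52,-100,20,0.05,0.0,104,-200,20,0.1,0.0,156,-300,20,0.15,0.0,208,-400,20,0.2,0.0,260,-500,20,0.25,0.0,312,-600,20,0.25,0.0,364,-700,20,0.25,0.0,416,-805,20,0.25,0.0,416,-805,20,0.25,0.0,416,-805,20,0.25])

```text
t: 2.85
position: [0.4972, 0.0328, 0.2509]
tool_rot: [180.0, 0.0, 174.7]
force: [0.7, 1.3, 0.6]
opening: 0.0477
```

Call:
drive_tool(plan=[0.0,30,-45,0,0,0.0,50,-90,0,0,0.0,75,-135,0,0,0.0,100,-180,0,0,0.0,115,-220,0,0,0.0,125,-250,0,0,0.0,125,-250,-60,0,0.0,125,-250,-110,0,0.0,125,-250,-150,0,0.0,125,-250,-150,0])

```text
t: 4.1
position: [0.6211, -0.2167, 0.0984]
tool_rot: [179.9, -0.2, 174.7]
force: [0.2, 0.7, 1.4]
opening: 0.0473
```

```bash
python3 - <<'E'
from fit import *
o=observe();print(o["t"],o["position"],o["tool_rot"])
c=capture("top"); s=capture("side"); save(c,"t1"); save(s,"s1")
print(w2pix(s,o["position"]),w2pix(s,o["position"]-[0,0,.017]))
E
```

```text
4.1 [ 0.62106002 -0.21667632  0.09836295] [179.8878022   -0.24107492 174.72672555]
[[418.69354191 241.43324206]] [[417.93519652 248.49039057]]
```

View pics/s1.png

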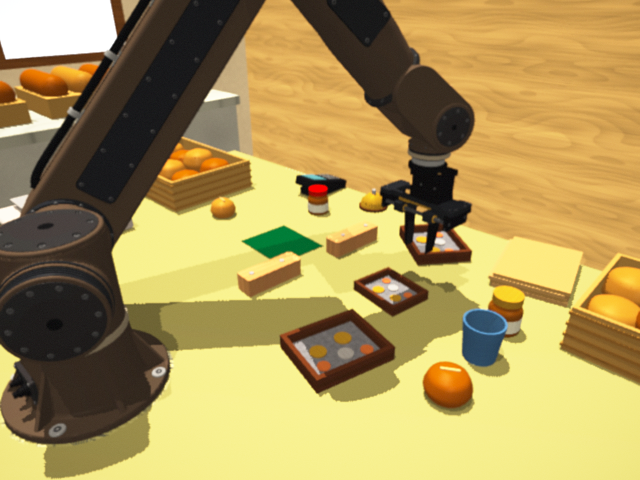

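View pics/t1.png

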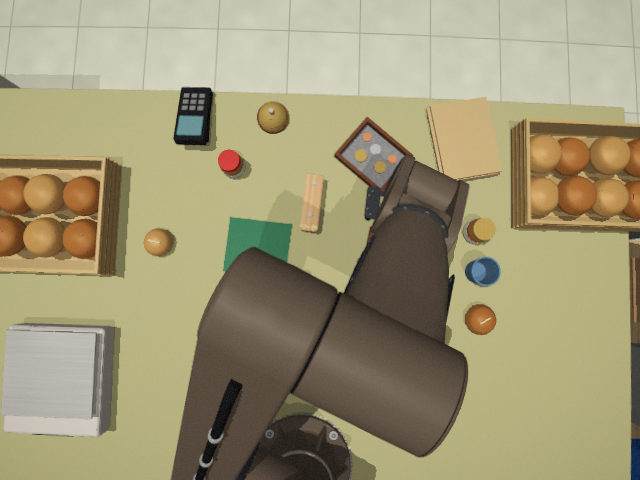

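Call:
drive_tool(plan=[0.0,0,0,-40,0,0.0,0,0,-70,0,0.0,0,0,-77,0,0.0,0,0,-77,0,0.0,-12,1,-77,0,0.0,-22,2,-77,0,0.0,-31,3,-77,0,0.0,-40,4,-77,0,0.0,-47,4,-77,0,0.0,-47,4,-77,0])

```text
t: 5.45
position: [0.5749, -0.2133, 0.0249]
tool_rot: [180.0, 0.0, 174.7]
force: [-0.3, 1.0, -0.1]
opening: 0.0476
```

```bash
python3 - <<'E'
from fit import *
o=observe();print(o["t"],o["position"],o["tool_rot"])
s=capture("side"); save(s,"s2")
cv2.imwrite("pics/s2c.png",cv2.resize(s["color"][180:340,300:520,::-1],None,fx=3.6,fy=3.6,interpolation=cv2.INTER_CUBIC))
for m in mark_of(s,"tray"): print(m["position"],m["confidence"],pix2w(s,m["position"]))
E
```

```text
5.45 [ 0.57493157 -0.21333114  0.02494905] [1.79986001e+02 1.58208152e-02 1.74722499e+02]
[335.6, 353.7] 0.82 [ 0.32254855 -0.24931014  0.        ]
[385.0, 296.6] 0.66 [ 0.52660559 -0.20624384  0.        ]
[432.2, 247.4] 0.59 [ 0.78229158 -0.16205109  0.        ]
```

View pics/s2c.png

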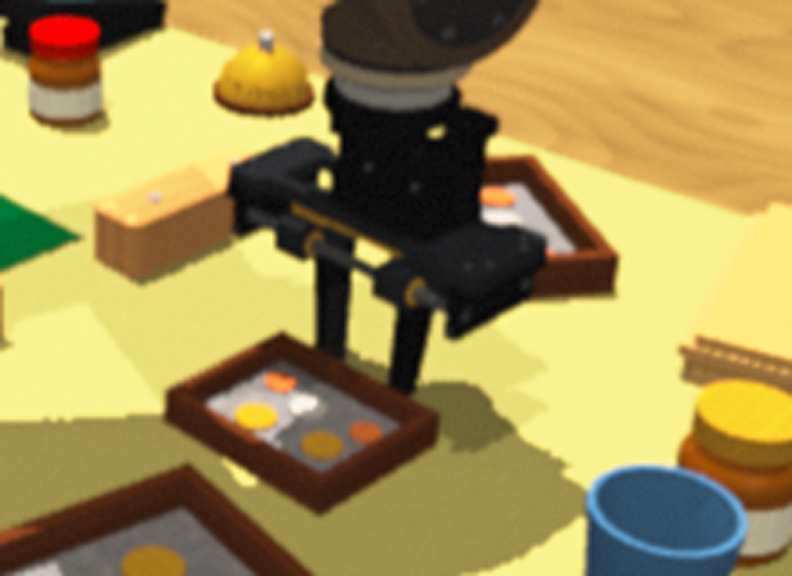

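Call:
drive_tool(plan=[0.0,-2,0,-2,0,0.0,-3,0,-2,0,0.0,-3,0,-2,0,0.0,15,0,-2,0,0.0,25,0,10,0,0.0,25,0,50,-0.15,0.0,25,-20,80,-0.3,0.0,15,-45,80,-0.45,0.0,0,-70,80,-0.6,0.0,-20,-95,80,-0.75])

```text
t: 6.8
position: [0.5546, -0.3088, 0.1046]
tool_rot: [-180.0, -0.0, 131.5]
force: [-0.5, -0.6, -0.2]
opening: 0.0479
```

```bash
python3 - <<'E'
from fit import *
o=observe();print(o["t"],o["position"],o["tool_rot"])
s=capture("side"); c=capture("top"); save(c,"t3"); save(s,"s3")
cv2.imwrite("pics/s3c.png",cv2.resize(s["color"][180:340,300:520,::-1],None,fx=3.6,fy=3.6,interpolation=cv2.INTER_CUBIC))
E
```

```text
6.8 [ 0.55459867 -0.30875567  0.10455203] [-1.79996694e+02 -3.25591123e-02  1.31498687e+02]
```

View pics/s3c.png

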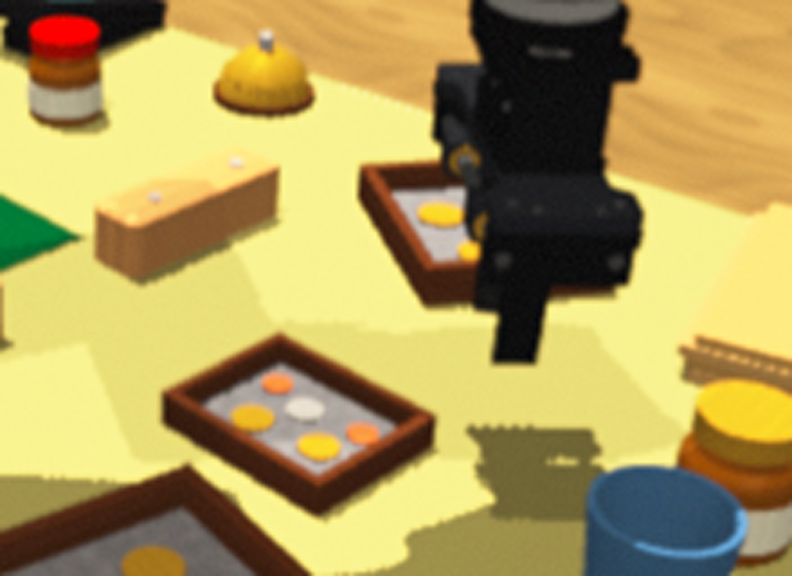

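View pics/t3.png

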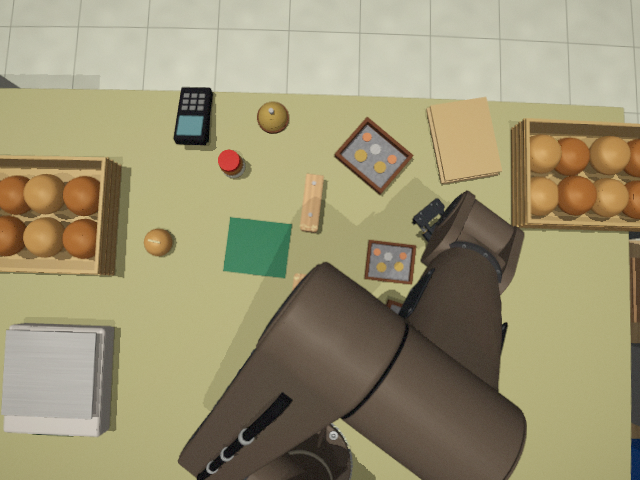

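Both views show the tray clearly (top about (390,262), side about (383,295)). I'll measure it.

```bash
cat > meas.py <<'E'
from fit import *
import sys
G=np.array([.5286,.0019,-.0890])
def tomask(c,roi,vmax=None):
    h=hsv(c); x0,y0,x1,y1=roi
    cnt=(h[:,:,0]>=20)&(h[:,:,0]<=36)&(h[:,:,1]>60)&(h[:,:,2]>60)
    m=(~cnt).astype(np.uint8)*255; g=np.zeros_like(m); g[y0:y1,x0:x1]=m[y0:y1,x0:x1]
    cs,_=cv2.findContours(g,cv2.RETR_EXTERNAL,cv2.CHAIN_APPROX_NONE)
    o=np.zeros_like(m); cv2.drawContours(o,[max(cs,key=cv2.contourArea)],-1,255,-1); return o/255.
def loc(T):
    d=T[:2]-G[:2]; ct,st=np.cos(G[2]),np.sin(G[2])
    return np.array([d[0]*ct+d[1]*st,-d[0]*st+d[1]*ct,T[2]-G[2]])
E
python3 - <<'E'
from meas import *
s=capture("side"); c=capture("top")
p0=[.51,-.212,-.09]
for cc,r,n in ((c,(358,234,421,292),"top"),(s,(340,268,424,327),"side")):
    m=tomask(cc,r); T,e=fit([(cc,m,r)],TR,p0); print(n,T,e,loc(T))
    overlay(cc,[(T,TR,(255,0,255)),(G,RL,(255,0,0))],"o3"+n,(r[0]-60,r[1]-30,r[2]+30,r[3]+20),4)
E
cd pics; python3 -c "
import cv2;a=cv2.imread('o3top.png');b=cv2.imread('o3side.png');cv2.imwrite('o3.png',cv2.vconcat([cv2.resize(a,(600,300*1)),cv2.resize(b,(600,300))]))"
```

```text
top [ 0.51054347 -0.21188341 -0.09390763] 0.03197957492012652 [ 0.00101655 -0.21454219 -0.00490763]
side [ 0.51092157 -0.20895056 -0.08373866] 0.041495283735070276 [ 0.00113247 -0.21158735  0.00526134]
```

View pics/o3.png

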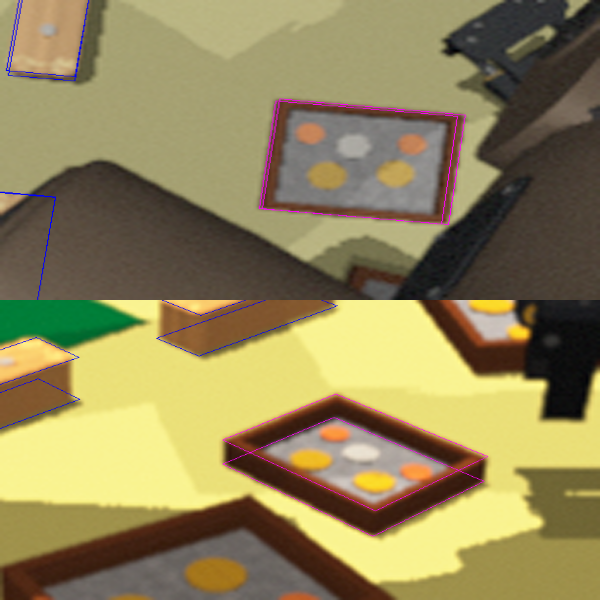

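Call:
drive_tool(plan=[0.0,-15,2,0,-0.18,0.0,-30,5,0,-0.36,0.0,-45,9,0,-0.54,0.0,-53,12,0,-0.7,0.0,-53,12,0,-0.813,0.0,-53,12,0,-0.813,0.0,-53,12,-40,-0.813,0.0,-53,12,-70,-0.813,0.0,-53,12,-82,-0.813,0.0,-53,12,-82,-0.813])

```text
t: 8.25
position: [0.5021, -0.296, 0.0223]
tool_rot: [-180.0, -0.1, 85.3]
force: [0.4, 0.4, -0.8]
opening: 0.0474
```

```bash
python3 - <<'E'
from meas import *
o=observe();print(o["t"],o["position"],o["tool_rot"],o["force"],loc(np.r_[o["position"][:2],0]))
s=capture("side")
cv2.imwrite("pics/s4c.png",cv2.resize(s["color"][180:340,300:520,::-1],None,fx=3.6,fy=3.6,interpolation=cv2.INTER_CUBIC))
E
```

```text
8.25 [ 0.50211524 -0.29601462  0.02232962] [-1.79958414e+02 -5.88619313e-02  8.53387319e+01] [ 0.409968    0.41872828 -0.76495301] [ 9.94735863e-05 -2.99089540e-01  8.90000000e-02]
```

View pics/s4c.png

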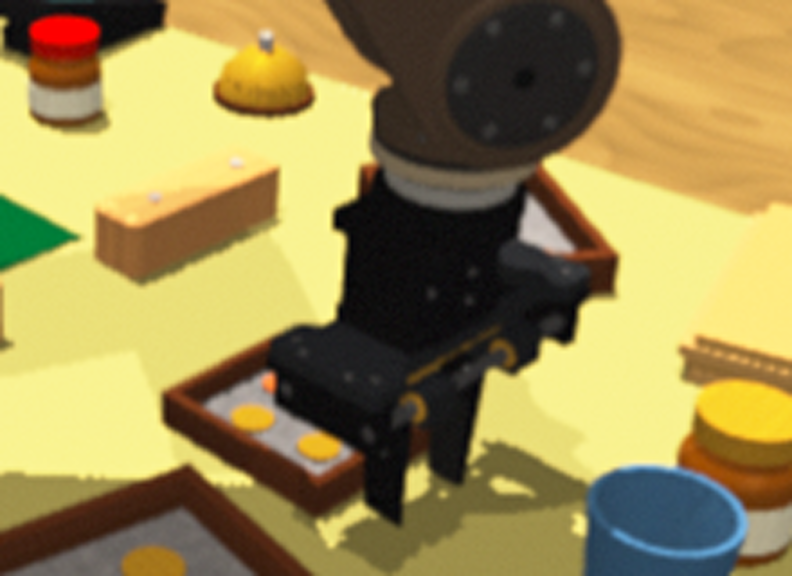

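Call:
drive_tool(plan=[0.0,1.2,13,0,-0.008,0.0,2.4,27,0,-0.008,0.0,3.7,41,0,-0.008,0.0,4.9,55,0,-0.008,0.0,6.2,70,0,-0.008,0.0,7.6,85,0,-0.008,0.0,8.9,100,0,-0.008,0.0,10.2,114,0,-0.008,0.0,11.3,127,0,-0.008,0.0,11.3,127,0,-0.008])

```text
t: 9.55
position: [0.5134, -0.168, 0.0229]
tool_rot: [-180.0, -0.1, 84.9]
force: [0.0, 0.1, -0.9]
opening: 0.0478
```

```bash
python3 - <<'E'
from meas import *
o=observe();print(o["t"],o["position"],o["tool_rot"],o["force"],loc(np.r_[o["position"][:2],0]))
s=capture("side");c=capture("top");save(c,"t5")
cv2.imwrite("pics/s5c.png",cv2.resize(s["color"][180:340,220:440,::-1],None,fx=3.6,fy=3.6,interpolation=cv2.INTER_CUBIC))
E
```

```text
9.55 [ 0.5134418  -0.16802123  0.02289613] [-1.79961029e+02 -5.36655308e-02  8.49165723e+01] [ 0.02759277  0.09460207 -0.89631075] [ 4.82808810e-06 -1.70595997e-01  8.90000000e-02]
```

View pics/s5c.png

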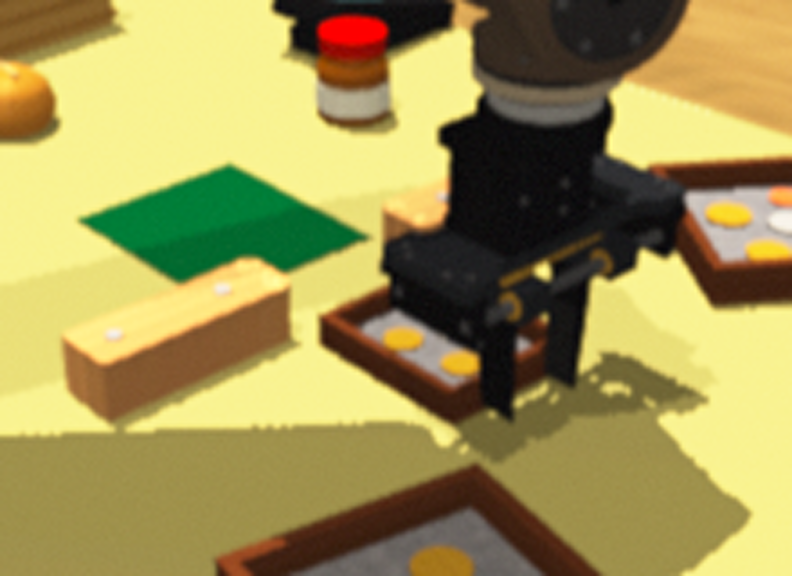

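View pics/t5.png

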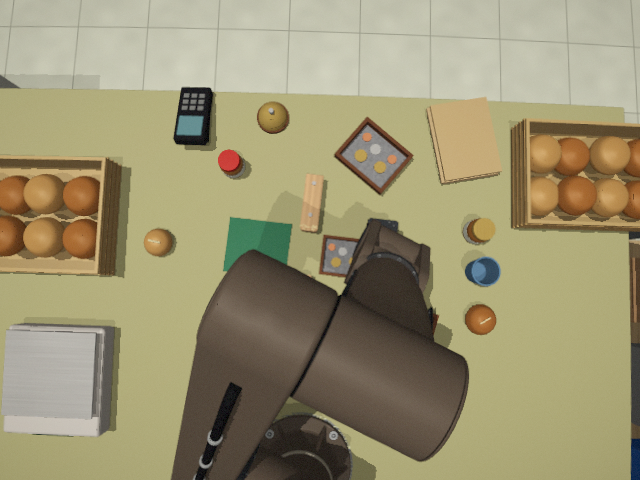

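```bash
python3 - <<'E'
from meas import *
s=capture("side"); c=capture("top")
def w(l):
    ct,st=np.cos(G[2]),np.sin(G[2]); return [G[0]+ct*l[0]-st*l[1],G[1]+st*l[0]+ct*l[1],G[2]+l[2]]
T=w([0.001,-.0996,0])
it=[(T,TR,(255,0,255)),(G,RL,(255,0,0))]
overlay(c,it,"a",(270,200,370,300),6); overlay(s,it,"b",(230,240,390,315),5)
overlay(c,it,"a",(290,210,370,290),5); 
import cv2
a=cv2.imread("pics/a.png"); b=cv2.imread("pics/b.png"); 
print(a.shape,b.shape); 
E
```

```text
(400, 400, 3) (375, 800, 3)
```

View pics/a.png

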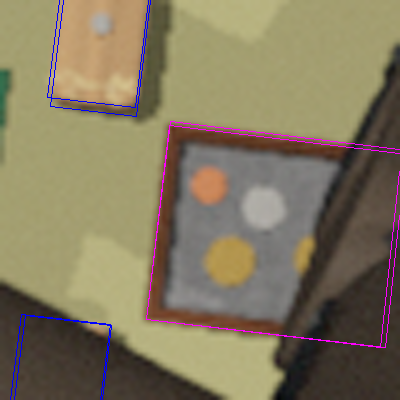

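View pics/b.png

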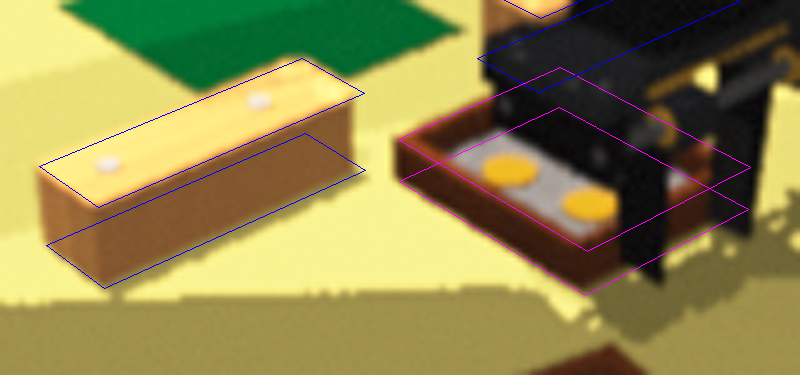

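Call:
drive_tool(plan=[0.0,0.6,7,0,0,0.0,1.2,14,0,0,0.0,1.9,21,0,0,0.0,2.5,28,0,0,0.0,3.1,35,0,0,0.0,3.7,42,0,0,0.0,4.4,49,0,0,0.0,5.0,56,0,0,0.0,5.3,60,0,0,0.0,5.3,60,0,0])

```text
t: 11.0
position: [0.5189, -0.1091, 0.0229]
tool_rot: [-180.0, -0.0, 84.9]
force: [-1.2, -0.3, 0.5]
opening: 0.0474
```

```bash
python3 - <<'E'
from meas import *
o=observe();l=loc(np.r_[o["position"][:2],0]);print(o["t"],o["position"],o["tool_rot"],o["force"],l)
s=capture("side"); c=capture("top")
def w(l):
    ct,st=np.cos(G[2]),np.sin(G[2]); return [G[0]+ct*l[0]-st*l[1],G[1]+st*l[0]+ct*l[1],G[2]+l[2]]
T=w([0.000,l[1]+.071,0])
it=[(T,TR,(255,0,255)),(G,RL,(255,0,0))]
overlay(c,it,"a2",(270,200,370,300),5); overlay(s,it,"b2",(230,210,390,315),5)
E
```

```text
11.0 [ 0.51885965 -0.10909658  0.02294221] [-1.79994082e+02 -3.63554909e-02  8.48558509e+01] [-1.15492163 -0.29858211  0.52422856] [ 0.00016386 -0.11142302  0.089     ]
```

View pics/a2.png

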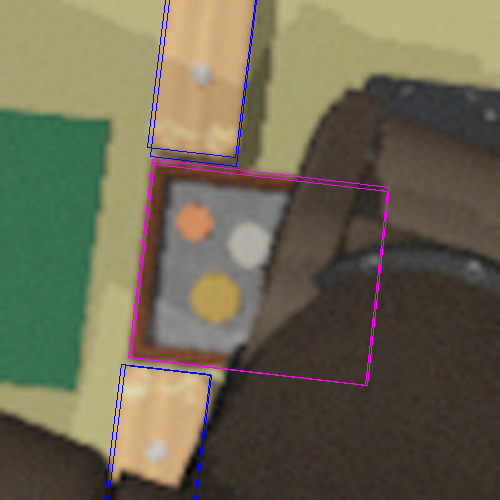

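View pics/b2.png

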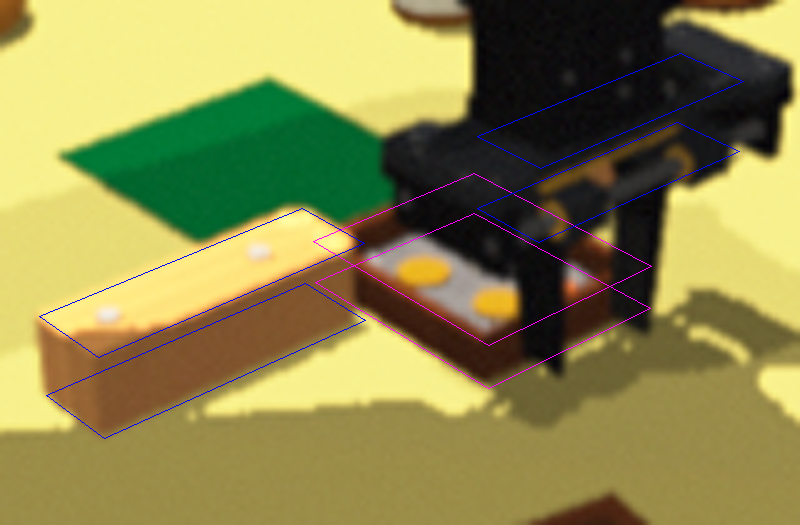

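Call:
drive_tool(plan=[0.0,0.8,9,0,0,0.0,1.7,19,0,0,0.0,2.6,29,0,0,0.0,3.5,39,0,0,0.0,4.4,49,0,0,0.0,5.3,60,0,0,0.0,6.2,70,0,0,0.0,7.1,80,0,0,0.0,8.0,90,0,0,0.0,8.0,90,0,0])

```text
t: 12.35
position: [0.5269, -0.0186, 0.0229]
tool_rot: [-180.0, -0.0, 84.9]
force: [-0.2, -0.8, 0.1]
opening: 0.0471
```

```bash
python3 - <<'E'
from meas import *
o=observe();l=loc(np.r_[o["position"][:2],0]);print(o["t"],o["position"],o["tool_rot"],o["force"],l)
s=capture("side"); c=capture("top")
def w(l):
    ct,st=np.cos(G[2]),np.sin(G[2]); return [G[0]+ct*l[0]-st*l[1],G[1]+st*l[0]+ct*l[1],G[2]+l[2]]
T=w([0.000,l[1]+.071,0])
it=[(T,TR,(255,0,255)),(G,RL,(255,0,0))]
overlay(c,it,"a3",(220,200,340,300),5); overlay(s,it,"b3",(230,210,390,315),5)
E
```

```text
12.35 [ 0.52685066 -0.01862517  0.02292491] [-1.79989386e+02 -4.05767690e-02  8.48876871e+01] [-0.18959956 -0.82566565  0.10685099] [ 8.19145438e-05 -2.05994197e-02  8.90000000e-02]
```

View pics/a3.png

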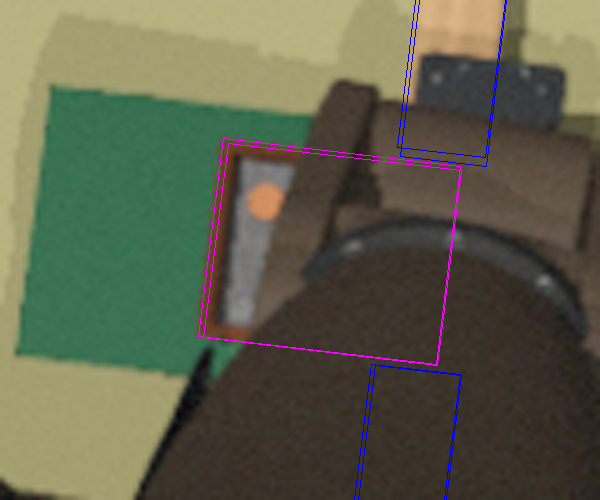

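View pics/b3.png

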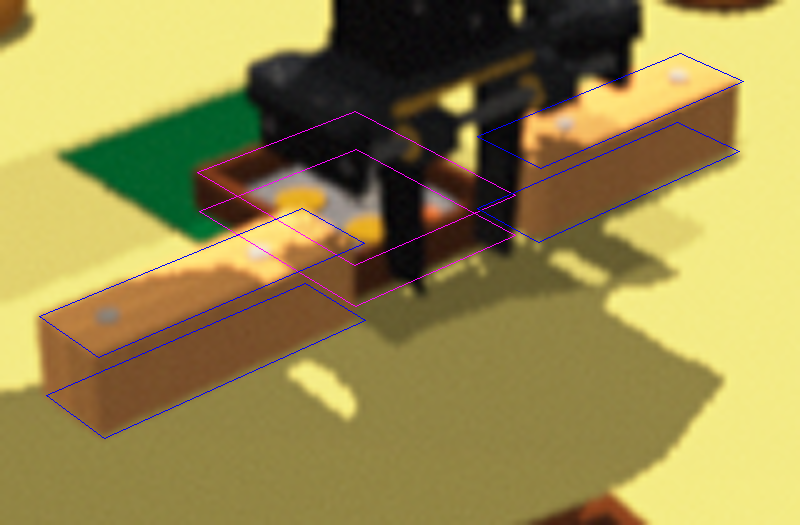

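Call:
drive_tool(plan=[0.0,0.8,9,0,0,0.0,1.6,18,0,0,0.0,2.4,27,0,0,0.0,3.2,36,0,0,0.0,4.0,45,0,0,0.0,4.8,54,0,0,0.0,5.5,62,0,0,0.0,6.1,69,0,0,0.0,6.6,74,0,0,0.0,6.6,74,0,0])

```text
t: 13.7
position: [0.5334, 0.0551, 0.0229]
tool_rot: [-180.0, -0.0, 84.9]
force: [0.1, -0.6, -0.2]
opening: 0.0474
```

Call:
drive_tool(plan=[0.0,-0.7,-8,0,0,0.0,-1.8,-20,0,0,0.0,-1.8,-20,0,0,0.0,-1.8,-20,40,0,0.0,-1.8,-20,80,0,0.0,-1.8,-30,120,0,0.0,0,-75,150,0,0.0,0,-120,150,0,0.0,0,-160,150,0,0.0,0,-200,150,0])

```text
t: 14.95
position: [0.5332, -0.1464, 0.1731]
tool_rot: [180.0, -0.0, 84.8]
force: [0.7, -0.0, 0.0]
opening: 0.0476
```

Call:
drive_tool(plan=[0.0,0,-40,0,0,0.0,0,-80,0,0,0.0,0,-120,0,0,0.0,0,-160,0,0,0.0,0,-200,0,0,0.0,0,-200,0,0,0.0,0,-200,0,0,0.0,0,-200,0,0,0.0,0,-200,0,0,0.0,0,-200,0,0])

```text
t: 16.2
position: [0.5334, -0.3459, 0.1732]
tool_rot: [180.0, -0.0, 84.9]
force: [0.1, 0.1, 0.3]
opening: 0.0477
```

```bash
python3 - <<'E'
from meas import *
o=observe();l=loc(np.r_[o["position"][:2],0]);print(o["t"],o["position"],o["force"],l)
s=capture("side"); c=capture("top"); save(s,"s9"); save(c,"t9")
for n in ["tray"]:
  for q in (c,s): print([(m["position"],round(m["confidence"],2)) for m in mark_of(q,n)])
E
```

```text
16.2 [ 0.53337171 -0.34594267  0.17323823] [0.05725952 0.08658225 0.31954189] [ 0.03566997 -0.34604183  0.089     ]
[([403.4, 335.3], 0.93), ([255.9, 245.8], 0.74), ([370.3, 157.0], 0.68)]
[([336.5, 351.1], 0.9), ([279.9, 242.6], 0.7), ([429.6, 248.1], 0.66)]
```

View pics/t9.png

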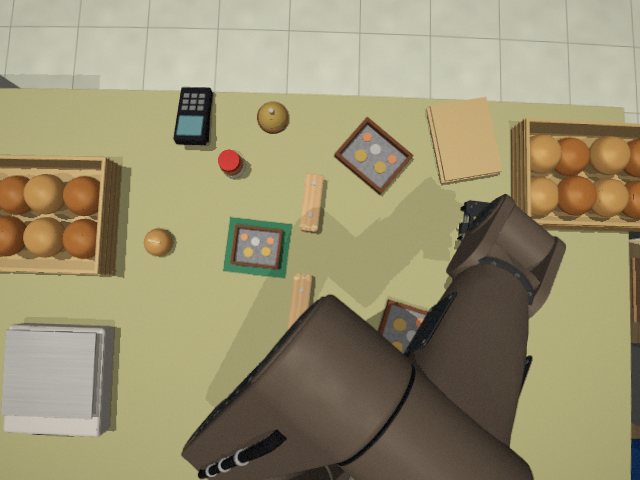

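View pics/s9.png

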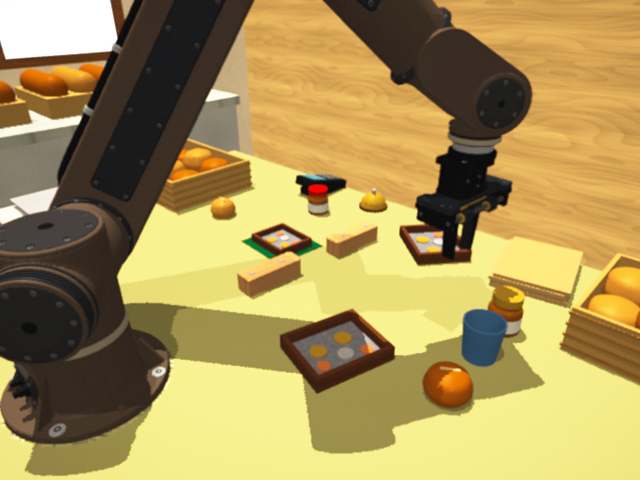

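The tray lies inside the mat with green showing on all four sides (top about (257,247)). The gripper is clear of everything, so I'll do a quick numeric check and then hand in.

```bash
python3 - <<'E'
from meas import *
c=capture("top"); r=(226,218,292,278)
h=hsv(c); g=green(c)>0; cnt=(h[:,:,0]>=20)&(h[:,:,0]<=40)&(h[:,:,2]>80)&(h[:,:,1]>40)
# inside mat: non-green, filled
m=np.zeros(g.shape,np.uint8); m[224:272,230:286]=(~g)[224:272,230:286]*255
cs,_=cv2.findContours(m,cv2.RETR_EXTERNAL,cv2.CHAIN_APPROX_NONE); o=np.zeros_like(m); cv2.drawContours(o,[max(cs,key=cv2.contourArea)],-1,255,-1)
T,e=fit([(c,o/255.,r)],TR,[.539,.127,-.09]); l=loc(T); print(l-[0,.125,0],e)
ct,st=np.cos(l[2]),np.sin(l[2])
if e<.3: print([np.round([l[0]+ct*a-st*b,l[1]-.125+st*a+ct*b],4) for a in(.05,-.05) for b in(.06,-.06)])
E
```

```text
[-4.09930317e-05  3.24301041e-04  8.86175815e-04] 0.03708230070943016
[array([0.0499, 0.0604]), array([ 0.05  , -0.0596]), array([-0.0501,  0.0603]), array([-0.05  , -0.0597])]
```

```bash
python3 -c "
from station import *
print(hand_in())"
```

```text
the job is handed in; nothing more can be done
None
```

I pushed the smallest of the three trays through the gap and onto the green mat, then handed the job in at about 16 s of the 67 s allowed. The hand-in gives no verdict, so the result rests on my own checks.

- **Moves:** I pushed the tray's far side to line it up with the gap. Then I pushed it from behind with both fingers, straight along the rail's y, until it was on the mat. After that I backed the gripper off and lifted it clear.
- **Final position:** A fit to the last top picture puts the tray's centre within 0.5 mm of the mat's centre and its angle within 0.001 rad. All four corners are about 20 mm inside the mat's edges. The camera calibration is only good to about 2 mm.
- **Other checks:** Wrist forces stayed near zero at every reading between moves. The bread, jars and cup look unmoved in the pictures.
- **Disagreements:** During the job the top and side pictures disagreed by up to 3 mm on the tray's position along the push direction. The mat fit from the side view was poor because the rail hides part of the mat, so I relied on the top view there.

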